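# Isolate the potting turntable and hold back its belt tensioner

### The arm

A 6-joint arm with a two-finger parallel gripper is mounted at the origin on the work surface. World frame = base frame: x ahead of the robot, y to its left, z up, the work surface at z = 0. Lengths are in m, angles in rad, forces in N, time in s.
With the tool pointing down it reaches from about 0.35 to 0.775 m from the base axis. Payload 7.3 kg.
Tool frame: the origin (TCP) lies at the centre of the arm's flange, where the gripper is bolted on; the fingertips stand 178 mm ahead of it and the grasp point (between the pads) lies 159 mm ahead of it; z points along the fingers, y is the line along which they close (so a half turn about z gives the same grasp; the last joint's range is limited). The gripper opens to 92 mm and grips with 3 to 60 N. Pads are 19 mm wide; open, the fingers measure 130 mm over their backs; the gripper's body (75 mm by 190 mm) begins 47 mm behind the grasp point.
Start: joints at [-1.316, 0.342, 1.524, -0, 1.275, -0.146], TCP at [0.205, -0.483, 0.405] pointing down, gripper open.
Joint ranges: [-2.53, 2.53], [-0.77, 2.02], [0.04, 2.7], [-1, 4.14], [0.28, 2.66], [-3.11, 3.11]. Speed limits (rad/s): [2.57, 2.57, 3.14, 3.14, 3.14, 3.14].

### API

Orientations are given as [roll, pitch, yaw] about the fixed x, y, z axes, in that order (R = Rz(yaw) Ry(pitch) Rx(roll)).
In Python, from cell import robot, cams, readout, hand_in gives the robot as it stands (robot), with the cameras (cams), the readings (readout) and the job as plain functions.
- The arm moves only by the shell command python3 drive.py [OPENING] [FORCE], which reads ROWS from standard input. ROWS is 1 to 8 rows, parted by semicolons, with the numbers parted by commas; each row has 6 numbers: dx, dy, dz in m, then a rotation vector rx, ry, rz in rad; each row shifts and turns the commanded pose from where the row before left it, along the tool's axes as they then stand; what a row does not reach is not made up. A row lasts 1/12 s, in which the tool goes at most 0.0417 m and 0.125 rad, less where a joint would pass 70% of its speed; a pose out of reach is approached as far as the arm can. OPENING is the finger opening in m, set as the command begins (- or left out keeps the last). The fingers move at their own pace and stop on an object; FORCE is the grip in N (left out, the last holds). Time passes only in rows, so rows that do not move let the fingers close. It prints the time, the measured TCP pose, the force, the opening and the grip force at its end. Input that does not fit is refused with a message, and nothing moves.
- readout.observe(): the state, without advancing time (a new reading comes with each control period).
- cams.read_camera(name): name is "scene" or "side" or "wrist"; returns a dict with "image" (384x512x3 uint8, red, green, blue), "fx", "fy", "cx", "cy" (pixels), "k1" (the pictures are not rectified: a ray, as slopes to the right and down, at radius r is drawn at 1 + k1 r^2 times it, then the intrinsics apply), "pose" (4x4, takes a point from camera to world coordinates). Camera axes: x right, y down, z forward; pixel columns grow to the right and rows downward; lengths in m; the calibration is good to about 2 mm. A picture is of the moment at which its call begins. There is no depth.
- hand_in(): hands the job in; it is judged then, once.
The state is a dict: "time": time; "qpos": joint angles; "qvel": joint speeds; "joint_efforts": joint torques, N m; "tool_pos": TCP position; "tool_rot": TCP orientation; "contact_force": force on the tool from outside, world axes, zero at the start; "torque": the same for the moment, N m; "opening": finger opening in m; "grip_force": force on a finger pad.
Only numpy, scipy, OpenCV 4.12 (cv2) and the standard library are available. Lean on these libraries where they do the work, as an engineer would, in place of code of your own. Each camera call takes 0.05 s, during which the arm holds its last target. There are 200 camera calls.

### The job

The drive belt of the motor-driven potting turntable is being changed: the guard and the old belt are off, and a colleague is waiting to slip the new belt on. First isolate the drive: pull the orange service plug straight up out of its black socket, set it down in the empty terracotta-coloured drip tray and let go of it; then, with the fingers on the red tab, push the sprung tensioner arm back past its last ratchet click, all the way to its stop, and finish still holding it there against its spring, because the ratchet alone lets it come back too far. Leave the pots, the seedling tray and the other things on the table and on the turntable where they are.

Things in the scene. Friction and masses are not known exactly. Their poses are not given: they have to be found in the camera images.
- potting_turntable: Belt-driven potting turntable, fixed. White housing, bare aluminium deck 70 mm above the table; origin on the table under the deck (x -110..140, y -140..140 mm). +x points to the round disc (280 across, top 120 high, centre x +250). On the deck: black plug socket at x -45, y -100; motor pulley, 42 across, 120 high, at x -78, y -45; tensioner pivot x +50, y +60, pawl on its +y side. No belt.
- socket_mouth (a point): Centre of the socket's mouth, on top of the black socket block (48 in x, 64 in y, 32 mm high on the deck: mouth 102 mm above the table). Axes as potting_turntable. Hole 18 x 32 mm, 32 deep; a sprung detent slide in its -y wall sits in a groove of the plug.
- service_plug: Orange service plug, 70 g. Origin: underside of its flange, at socket_mouth with the same axes when seated. Flange 36 (x) x 52 (y) x 8 mm; on it an upright grip plate 14 (x) x 44 (y), 8 to 44 mm above the origin: pinch it from above across the 14 (fingers closing along x). Below: nose 16 x 30, 28 mm long. Pull straight up: the detent yields at 8 to 18 N within 10 mm; clear after 28.
- plug_mid (a point): Middle of the plug, on its own z axis 8 mm above the plug's origin.
- drip_tray: Empty terracotta-coloured drip tray, 200 (x) x 150 (y) mm outside, 26 high, walls and floor 4 thick, loose on the table (350 g), left or right of the turntable's deck. Origin: centre of its underside. The plug may lie in it any way up.
- tensioner (a joint): Angle of the tensioner arm about its upright pivot, rad, growing clockwise from above. 0 = fully sprung out, 0.56 = pushed back to its stop. The ratchet clicks near 0.15 and 0.37; let go after a click, the arm springs back onto the pawl at about 0.18 or 0.39. Starts at 0 or 0.18.
- tensioner_arm: Flat steel bar 20 mm wide on the pivot, with a black idler roller (34 across, top 120 above the table) 72 mm out and the red tab at its end. Origin on the pivot axis, 86 mm above the table. At joint value q it points from the pivot at 222 deg minus q, counted from the turntable's +x towards +y. Its axes turn with it. Pushing at the tab takes some 6 N at 0 to 16 N at 0.56, 2 N more over a tooth.
- tab (a point): Top centre of the red tab, an upright plate at the arm's end: 36 mm along the arm, 6 thick, from 86 to 142 mm above the table, 116 mm from the pivot axis. Push its flat face on the side of the socket (the turntable's -y side), square to the arm; from 0 to the stop it travels about 65 mm, mainly to the turntable's +y.
- tensioner_pivot (a point): The arm's pivot on the deck, 86 above the table; does not move. Axes as potting_turntable.
- seedling_tray: Bystander. Black cell tray 195 x 135 x 45 with six lime-green cups of compost (85 high in all, short sprouts). Origin: centre of its underside. Must not be shifted. (sizes in mm)
- green_pot_1: Bystander. Lime-green round pot, 70 across, 75 high, standing near the edge of the turntable disc. Origin: centre of its underside. Must stay where it is. (sizes in mm)
- green_pot_2: Bystander. A second pot like green_pot_1, on the other side of the disc. (sizes in mm)
- purple_pot: Bystander. Purple round pot, 110 across, 100 high. Origin: centre of its underside. (sizes in mm)
- grey_pot: Bystander. Grey round pot, 130 across, 130 high, with a leafy plant (about 210 high in all). Origin: centre of its underside. (sizes in mm)
- belt_guard: Bystander. The guard taken off the drive: green sheet-metal cover 240 x 270 x 80, open below, standing on the table. Origin: centre of its underside. (sizes in mm)
- spray_bottle: Bystander. Spray bottle with a blue head, 76 across, 208 high. Origin: centre of its underside. (sizes in mm)

How it is judged:
By the outcome, as a careful person would: the job done as asked, in the order asked, and still so for the second after the job is handed in, while the arm keeps its last pose, push and grip.
It also fails if it takes over 54 s, if anything falls off the work surface, if the arm or the gripper's body presses on something with over 40 N, if the wrist force passes 120 N, or if a joint passes its speed limit or range.

## Working session

There is one attempt and no reset: what is moved stays moved. The work goes in short steps, Python scripts to look and compute and a shell command to move; the robot and the scene stay as the last step left them, time stands still between calls to the robot, and variables do not carry over. Pictures are saved under pics/ and viewed, at most 10 in all, crops included, and the job is handed in when it is done.

```bash
ls; mkdir -p pics; python3 - <<'E'
from cell import robot, cams, readout, hand_in
import cv2,numpy as np
s=readout.observe();print({k:np.round(v,3).tolist() for k,v in s.items()})
ims=[]
for n in ("scene","side"):
    c=cams.read_camera(n);cv2.imwrite(f"pics/{n}0.png",c["image"][:,:,::-1])
    np.save(f"pics/{n}0.npy",c,allow_pickle=True)
    print(n,c["fx"],c["fy"],c["cx"],c["cy"],c["k1"],np.round(c["pose"],3).tolist())
E
```

```text
cell.py
drive.py
pics
{'time': 0.0, 'qpos': [-1.316, 0.343, 1.525, -0.0, 1.275, -0.146], 'qvel': [-0.001, -0.001, -0.001, 0.0, 0.0, 0.001], 'joint_efforts': [0.002, -43.123, -24.422, 0.072, 0.056, -0.0], 'tool_pos': [0.205, -0.483, 0.404], 'tool_rot': [-3.14, -0.0, 0.401], 'contact_force': [0.093, -0.516, -0.479], 'torque': [0.037, -0.057, 0.044], 'grip_force': 0.0, 'opening': 0.092}
scene 477.72114002373206 477.72114002373206 258.54421833261245 199.50695788983256 -0.13726600926586036 [[0.555, 0.511, -0.656, 1.922], [0.832, -0.32, 0.454, -0.871], [0.023, -0.798, -0.603, 1.293], [0.0, 0.0, 0.0, 1.0]]
side 430.723792530183 430.723792530183 251.9278347977515 185.45599715464476 0.021621615512875714 [[-0.761, -0.337, 0.554, -0.216], [-0.648, 0.402, -0.647, 1.01], [-0.005, -0.852, -0.524, 0.892], [0.0, 0.0, 0.0, 1.0]]
```

View pics/scene0.png

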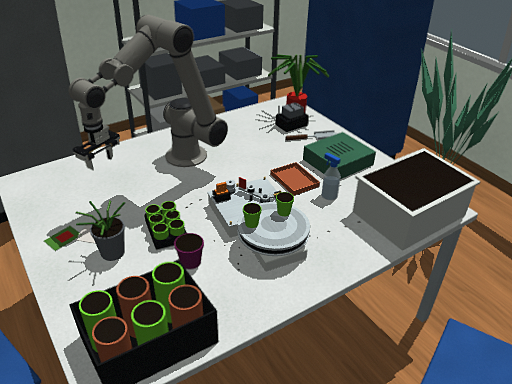

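View pics/side0.png

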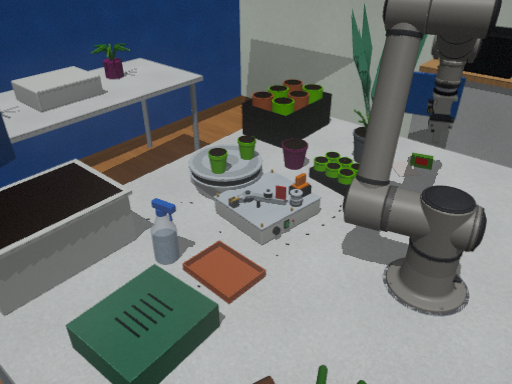

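The scene view shows the turntable at about (248,205), with the orange plug at (222,187), the red tab at (242,182) and the drip tray at (295,178). In the side view the plug is at (300,182), the tab at (281,192) and the tray at (224,270).

```bash
cat > h.py <<'E'
import numpy as np,cv2
def und(c,uv):
    d=np.array([(np.array(uv,float)-[c["cx"],c["cy"]])/[c["fx"],c["fy"]]]).reshape(-1,2)
    s=d.copy()
    for _ in range(20): s=d/(1+c["k1"]*(s**2).sum(1,keepdims=True))
    return s
def ray(c,uv):
    s=und(c,uv);D=np.c_[s,np.ones(len(s))]@c["pose"][:3,:3].T
    return c["pose"][:3,3],D
def plane(c,uv,z):
    o,D=ray(c,uv);return o+D*((z-o[2])/D[:,2:3])
def tri(c1,p1,c2,p2):
    o1,a=ray(c1,p1);o2,b=ray(c2,p2);a=a[0];b=b[0]
    t=np.linalg.lstsq(np.c_[a,-b],o2-o1,rcond=None)[0]
    P,Q=o1+t[0]*a,o2+t[1]*b
    return (P+Q)/2,np.linalg.norm(P-Q)
def proj(c,P):
    P=np.atleast_2d(P);q=(P-c["pose"][:3,3])@c["pose"][:3,:3];s=q[:,:2]/q[:,2:]
    return s*(1+c["k1"]*(s**2).sum(1,keepdims=True))*[c["fx"],c["fy"]]+[c["cx"],c["cy"]]
def blobs(im,lo,hi,box,minA=8):
    h=cv2.cvtColor(im,cv2.COLOR_RGB2HSV);m=cv2.inRange(h,lo,hi)
    k=np.zeros_like(m);x0,y0,x1,y1=box;k[y0:y1,x0:x1]=255;m&=k
    n,l,st,ce=cv2.connectedComponentsWithStats(m)
    return [(st[i],ce[i],l==i) for i in range(1,n) if st[i,4]>=minA]
E
python3 - <<'E'
import numpy as np,cv2
from h import *
C={n:np.load(f"pics/{n}0.npy",allow_pickle=True).item() for n in("scene","side")}
a=cv2.resize(C["scene"]["image"][165:285,200:335],None,fx=2.9,fy=2.9,interpolation=2)
b=cv2.resize(C["side"]["image"][130:305,175:330],None,fx=2.5,fy=2.5,interpolation=2)
H=max(len(a),len(b));f=lambda x:np.pad(x,((0,H-len(x)),(0,0),(0,0)))
o=np.hstack([f(a),f(b)]);print(o.shape);cv2.imwrite("pics/crop0.png",o[:,:,::-1])
for n,box in(("scene",(200,165,335,285)),("side",(175,130,330,305))):
  im=C[n]["image"]
  print(n)
  for nm,lo,hi in(("orange",(8,180,150),(20,255,255)),("red",(0,170,60),(5,255,255)),("tray",(4,120,50),(12,255,255)),("red2",(174,150,60),(180,255,255))):
    for st,ce,m in blobs(im,lo,hi,box): print(nm,st.tolist(),ce.round(1).tolist())
E
```

```text
(438, 780, 3)
scene
orange [217, 182, 9, 3, 12] [221.0, 183.2]
red [240, 181, 4, 7, 16] [242.1, 184.1]
tray [271, 165, 49, 30, 886] [294.7, 178.3]
side
orange [296, 174, 10, 4, 19] [300.3, 175.4]
orange [293, 183, 15, 6, 37] [300.4, 185.3]
tray [175, 136, 6, 6, 12] [178.1, 139.0]
tray [186, 140, 3, 7, 9] [186.8, 143.0]
tray [177, 142, 6, 4, 12] [179.7, 143.7]
tray [295, 175, 11, 12, 70] [300.0, 180.7]
tray [300, 184, 9, 5, 10] [304.4, 186.4]
tray [183, 241, 82, 62, 2647] [222.9, 270.9]
```

View pics/crop0.png

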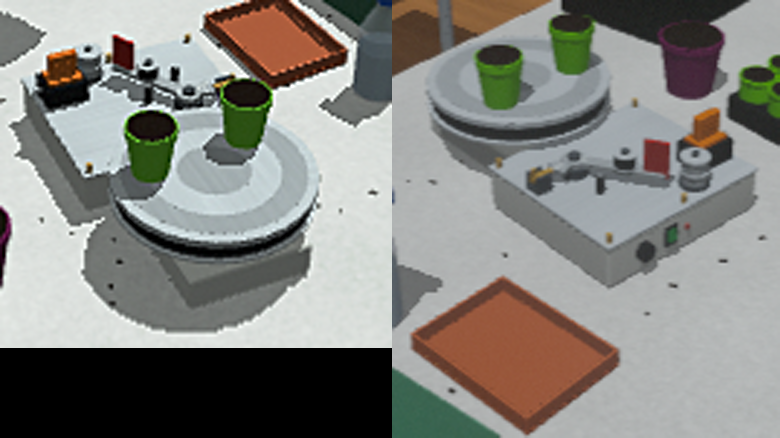

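The crops show the deck corners, the plug in its socket, the red tab and the open tray. I'll work out the numbers next.

```bash
python3 - <<'E'
import numpy as np,cv2
from h import *
C={n:np.load(f"pics/{n}0.npy",allow_pickle=True).item() for n in("scene","side")}
S,D=C["scene"],C["side"]
sp=lambda x,y:(200+x/2.9-.3,165+y/2.9-.3)
dp=lambda x,y:(175+(x-391.5)/2.5-.3,130+y/2.5-.3)
sd=plane(D,[dp(611,249),dp(495,167),dp(755,174)],.07)
print("side deck near,left,right",sd.round(3).tolist(),np.linalg.norm(sd[0]-sd[1]),np.linalg.norm(sd[0]-sd[2]))
ss=plane(S,[sp(25,85),sp(90,178),sp(185,38)],.07);print("scene left,bottom,top",ss.round(3).tolist())
m={}
for n,box in(("scene",(205,175,232,202)),("side",(290,170,312,192))):
  b=blobs(C[n]["image"],(6,150,60),(20,255,255),box,5)
  mm=np.any([x[2] for x in b],0);ys,xs=np.nonzero(mm);m[n]=(xs.mean(),ys.mean());print(n,mm.sum(),xs.min(),xs.max(),ys.min(),ys.max())
  print([(p[0].tolist(),p[1].round(1).tolist()) for p in b])
print("plug",tri(S,m["scene"],D,m["side"]))
print("plug top on z=.146", plane(S,[sp(62,52)],.146),plane(D,[dp(708,112)],.146))
print("tab top .142",plane(S,[sp(114,38),sp(132,44)],.142),plane(D,[dp(645,141),dp(669,143)],.142))
print("pulley top .12",plane(S,[sp(89,50)],.12),plane(D,[dp(695,156)],.12))
for n,box in(("scene",(260,160,335,205)),("side",(175,235,275,310))):
  b=max(blobs(C[n]["image"],(3,100,40),(13,255,255),box),key=lambda t:t[0][4])
  c=cv2.findContours(b[2].astype(np.uint8),0,1)[0][0];h=cv2.convexHull(c)
  a=cv2.approxPolyDP(h,4,True)[:,0];P=plane(C[n],a,.026);print(n,a.tolist(),P.round(3).tolist())
E
```

```text
side deck near,left,right [[0.458, 0.174, 0.07], [0.701, 0.133, 0.07], [0.413, -0.086, 0.07]] 0.24643440035012898 0.26339101183394575
scene left,bottom,top [[0.443, -0.111, 0.07], [0.677, -0.14, 0.07], [0.467, 0.16, 0.07]]
scene 118 215 228 182 194
[([215, 182, 14, 13, 118], [221.1, 188.3])]
side 147 292 308 173 188
[([292, 173, 17, 16, 147], [300.3, 181.5])]
plug (array([ 0.49204617, -0.07494002,  0.11616039]), np.float64(0.0004104815961753278))
plug top on z=.146 [[ 0.49331658 -0.07461511  0.146     ]] [[ 0.48905957 -0.07414057  0.146     ]]
tab top .142 [[0.49768636 0.01068021 0.142     ]
 [0.52463334 0.02480066 0.142     ]] [[0.51287355 0.03656366 0.142     ]
 [0.48552334 0.02019396 0.142     ]]
pulley top .12 [[ 0.47752549 -0.0202171   0.12      ]] [[ 0.45993181 -0.00465398  0.12      ]]
scene [[271, 170], [296, 162], [318, 186], [293, 194]] [[0.379, 0.265, 0.026], [0.385, 0.411, 0.026], [0.602, 0.373, 0.026], [0.591, 0.238, 0.026]]
side [[217, 241], [264, 269], [263, 277], [229, 303], [183, 265]] [[0.566, 0.269, 0.026], [0.371, 0.273, 0.026], [0.353, 0.3, 0.026], [0.36, 0.434, 0.026], [0.565, 0.413, 0.026]]
```

```bash
echo '0.0302,-0.0189,-0.009,0,0,0;0.0302,-0.0189,-0.009,0,0,0;0.0302,-0.0189,-0.009,0,0,0;0.0302,-0.0189,-0.009,0,0,0;0.0302,-0.0189,-0.009,0,0,0;0.0302,-0.0189,0,0,0,0;0.0302,-0.0189,0,0,0,0;0.0302,-0.0189,0,0,0,0' | python3 drive.py 0.06 && echo '0.03,-0.0189,0,0,0,0;0.03,-0.0189,0,0,0,0;0.03,-0.0189,0,0,0,0;0.03,-0.0189,0,0,0,0;0.03,-0.0189,0,0,0,0;0.03,-0.0189,0,0,0,0;0,0,0,0,0,-0.125;0,0,0,0,0,-0.125' | python3 drive.py && echo '0,0,0,0,0,-0.125;0,0,0,0,0,-0.125;0,0,0,0,0,-0.125;0,0,0,0,0,-0.125;0,0,0,0,0,-0.125;0,0,0,0,0,-0.125;0,0,0,0,0,-0.03;0,0,0,0,0,0' | python3 drive.py
python3 - <<'E'
from cell import robot, cams, readout, hand_in
import cv2,numpy as np
c=cams.read_camera("wrist");np.save("pics/w1.npy",c,allow_pickle=True);cv2.imwrite("pics/w1.png",c["image"][:,:,::-1])
print(c["fx"],c["k1"],np.round(c["pose"],3).tolist())
E
```

```text
time: 0.77
tool_pos: [0.3688, -0.2482, 0.4497]
tool_rot: [3.142, 0.0, 0.401]
contact_force: [0.6, 0.1, -0.4]
opening: 0.0598
grip_force: 0.0
time: 1.43
tool_pos: [0.4906, -0.0733, 0.4491]
tool_rot: [-3.141, 0.001, 0.66]
contact_force: [0.3, 0.5, -0.3]
opening: 0.0599
grip_force: 0.0
time: 2.1
tool_pos: [0.4897, -0.0752, 0.4493]
tool_rot: [-3.141, -0.0, 1.432]
contact_force: [0.2, 0.4, 0.2]
opening: 0.0597
grip_force: 0.0
332.7412212365746 -0.057178925223414175 [[0.99, -0.134, -0.038, 0.5], [-0.139, -0.955, -0.262, -0.005], [-0.001, 0.264, -0.964, 0.43], [0.0, 0.0, 0.0, 1.0]]
```

View pics/w1.png

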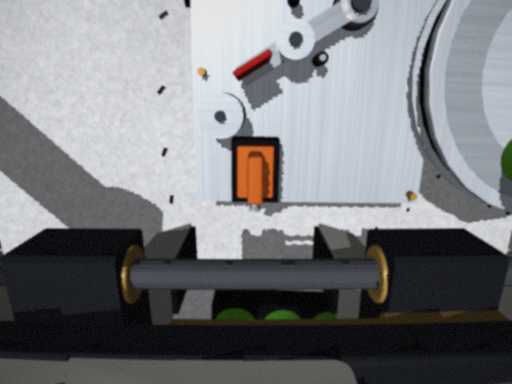

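In the wrist view the plug grip is at about (255,175) with the black socket around it at x 233–280, y 137–203. The pulley top is at (221,116), the roller at (297,39) and the red tab's top edge runs from (236,74) to (271,52).

```bash
python3 - <<'E'
import numpy as np,cv2
from h import *
c=np.load("pics/w1.npy",allow_pickle=True).item()
im=c["image"]
h=cv2.cvtColor(im,cv2.COLOR_RGB2HSV)
for st,ce,m in blobs(im,(5,150,60),(20,255,255),(225,130,290,215)): print("orange",st,ce.round(1),m.sum()); 
print("V row175",h[175,228:285,2].tolist());print("H",h[175,228:285,0].tolist()); print("V col255",h[130:212,255,2].tolist())
for st,ce,m in blobs(im,(0,150,60),(4,255,255),(220,40,290,85))+blobs(im,(176,150,60),(180,255,255),(220,40,290,85)):
  r=cv2.minAreaRect(np.argwhere(m)[:,::-1].astype(np.float32));print("red",r,cv2.boxPoints(r).round(1).tolist())
bl=plane(c,[(233.5,137.5),(280,137.5),(279.5,203)],.102);print("socket corners",bl.round(4).tolist())
print("pulley",plane(c,[(221,116)],.12),"roller",plane(c,[(297,39)],.12))
print("tab ends",plane(c,[(235,74),(271,51)],.142).round(4))
print("tab base ends",plane(c,[(236,77),(272,58)],.1).round(4))
print("deck edge",plane(c,[(193,30),(196,190)],.07).round(4))
E
```

```text
orange [ 236  145   39   60 2127] [254.6 172.3] 2127
V row175 [216, 213, 190, 133, 64, 23, 25, 26, 84, 147, 190, 210, 208, 204, 209, 210, 207, 208, 195, 177, 184, 200, 208, 205, 212, 210, 211, 208, 204, 202, 204, 201, 190, 164, 126, 99, 96, 101, 98, 105, 132, 180, 202, 193, 156, 91, 32, 24, 19, 26, 45, 78, 106, 145, 186, 200, 212]
H [105, 106, 106, 106, 98, 105, 70, 173, 8, 10, 11, 11, 11, 12, 11, 11, 12, 11, 11, 11, 11, 11, 11, 12, 11, 11, 11, 11, 11, 12, 11, 11, 11, 11, 11, 11, 10, 11, 11, 11, 12, 11, 11, 11, 11, 9, 4, 120, 135, 140, 107, 107, 107, 104, 107, 105, 107]
V col255 [225, 229, 225, 224, 225, 202, 135, 59, 19, 15, 14, 25, 19, 23, 31, 74, 138, 187, 202, 206, 189, 146, 109, 103, 100, 109, 135, 171, 190, 201, 204, 209, 208, 204, 206, 207, 205, 208, 204, 206, 204, 208, 205, 204, 205, 208, 202, 210, 209, 206, 204, 205, 206, 203, 204, 205, 208, 203, 205, 205, 205, 202, 209, 202, 204, 205, 204, 206, 204, 208, 204, 205, 198, 172, 159, 157, 167, 160, 156, 166, 172, 185]
red ((252.34271240234375, 63.34832763671875), (6.889985084533691, 41.33991241455078), 57.9946174621582) [[233.0, 71.4000015258789], [268.0, 49.5], [271.70001220703125, 55.29999923706055], [236.60000610351562, 77.19999694824219]]
socket corners [[0.4744, -0.0375, 0.102], [0.5196, -0.0439, 0.102], [0.511, -0.1107, 0.102]]
pulley [[ 0.46746364 -0.01483122  0.12      ]] roller [[0.54356698 0.04114058 0.12      ]]
tab ends [[0.4867 0.0179 0.142 ]
 [0.5185 0.0315 0.142 ]]
tab base ends [[0.4853 0.0184 0.1   ]
 [0.5213 0.0306 0.1   ]]
deck edge [[ 0.448   0.0718  0.07  ]
 [ 0.421  -0.0927  0.07  ]]
```

```bash
echo '0.0013,0.0019,0.0315,0,0,0;0,0,0.0315,0,0,0;0,0,0.0315,0,0,0;0,0,0.0315,0,0,0;0,0,0.02,0,0,0;0,0,0.012,0,0,0;0,0,0,0,0,0' | python3 drive.py && echo '0,0,0,0,0,0;0,0,0,0,0,0;0,0,0,0,0,0;0,0,0,0,0,0;0,0,0,0,0,0;0,0,0,0,0,0' | python3 drive.py 0.005 50
```

```text
time: 2.73
tool_pos: [0.491, -0.074, 0.2889]
tool_rot: [-3.136, -0.001, 1.429]
contact_force: [0.3, 0.2, 0.6]
opening: 0.06
grip_force: 0.0
time: 3.23
tool_pos: [0.4919, -0.0743, 0.2922]
tool_rot: [3.141, 0.0, 1.431]
contact_force: [-0.1, 0.6, -0.1]
opening: 0.0246
grip_force: 0.0
```

```bash
echo '0,0,0,0,0,0;0,0,0,0,0,0;0,0,0,0,0,0;0,0,0,0,0,0;0,0,0,0,0,0' | python3 drive.py 0.005 50
```

```text
time: 3.65
tool_pos: [0.4914, -0.0742, 0.2919]
tool_rot: [-3.14, 0.0, 1.431]
contact_force: [-4.8, 0.3, 6.4]
opening: 0.0138
grip_force: 50.0
```

```bash
echo '0,0,-0.004,0,0,0;0,0,-0.004,0,0,0;0,0,-0.004,0,0,0;0,0,-0.004,0,0,0;0,0,-0.004,0,0,0;0,0,-0.004,0,0,0;0,0,-0.006,0,0,0;0,0,-0.006,0,0,0' | python3 drive.py && echo '0,0,-0.02,0,0,0;0,0,-0.03,0,0,0;0,0,-0.03,0,0,0;0,0,-0.03,0,0,0;0,0,-0.03,0,0,0;0,0,0,0,0,0;0,0,0,0,0,0' | python3 drive.py
python3 - <<'E'
from cell import robot, cams, readout, hand_in
import cv2,numpy as np
from h import *
S=cams.read_camera("scene");D=cams.read_camera("side")
np.save("pics/s2.npy",S,allow_pickle=True);np.save("pics/d2.npy",D,allow_pickle=True)
a=cv2.resize(S["image"][130:250,190:350],None,fx=2.4,fy=2.4);b=cv2.resize(D["image"][100:320,140:340],None,fx=2,fy=2)
b=b[:480];a=np.pad(a,((0,len(b)-len(a)),(0,0),(0,0)));cv2.imwrite("pics/c2.png",np.hstack([a,b])[:,:,::-1])
E
```

```text
time: 4.32
tool_pos: [0.4926, -0.0745, 0.3293]
tool_rot: [3.137, 0.001, 1.431]
contact_force: [0.7, 0.5, -0.5]
opening: 0.0137
grip_force: 50.0
time: 4.9
tool_pos: [0.4921, -0.0743, 0.4708]
tool_rot: [3.134, 0.001, 1.431]
contact_force: [0.1, 0.9, -0.3]
opening: 0.0139
grip_force: 50.0
```

View pics/c2.png

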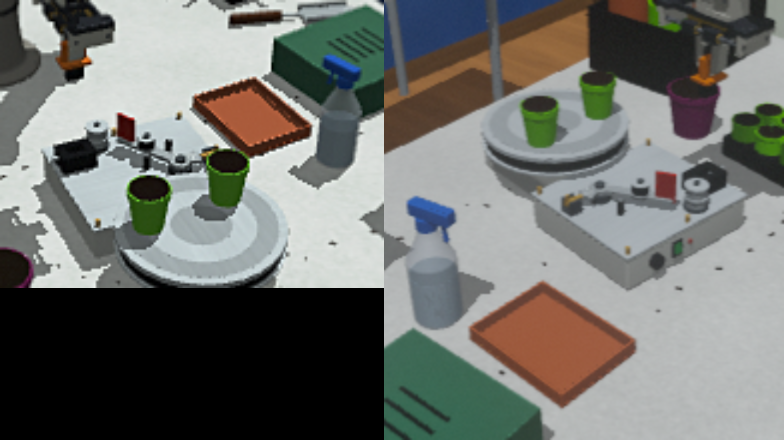

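The plug is out and held (scene crop (75,60)), and the socket is empty. Tray rim corners are at (193,104), (251,79) and (312,128) in the scene crop, and at (470,332), (544,284) and (635,345) in the side crop.

```bash
python3 - <<'E'
import numpy as np
from h import *
S=np.load("pics/s2.npy",allow_pickle=True).item();D=np.load("pics/d2.npy",allow_pickle=True).item()
s=lambda L:[(190+x/2.4-.3,130+y/2.4-.3) for x,y in L]
d=lambda L:[(140+(x-384)/2-.25,100+y/2-.25) for x,y in L]
print(plane(S,s([(193,104),(251,79),(312,128),(253,146)]),.026).round(3).tolist())
print(plane(D,d([(470,332),(544,284),(635,345),(563,397)]),.026).round(3).tolist())
print("bottle",tri(S,s([(344,65)])[0],D,d([(430,207)])[0]))
print("guard top",plane(S,s([(272,70)]),.08),plane(D,d([(412,330),(541,408)]),.08))
E
```

```text
[[0.398, 0.246, 0.026], [0.385, 0.4, 0.026], [0.588, 0.395, 0.026], [0.574, 0.262, 0.026]]
[[0.563, 0.416, 0.026], [0.557, 0.266, 0.026], [0.36, 0.281, 0.026], [0.371, 0.422, 0.026]]
bottle (array([0.64814471, 0.39716435, 0.20111349]), np.float64(0.00196461111996722))
guard top [[0.44619606 0.40220445 0.08      ]] [[0.57910392 0.50207384 0.08      ]
 [0.34281837 0.48925717 0.08      ]]
```

```bash
echo '0.0365,-0.0073,0,0,0,0;0.0365,-0.0073,0,0,0,0;0.0365,-0.0073,0,0,0,0;0.0365,-0.0073,0,0,0,0;0.0365,-0.0073,0,0,0,0;0.0365,-0.0073,0,0,0,0;0.0365,-0.0073,0,0,0,0;0.0365,-0.0073,0,0,0,0' | python3 drive.py && echo '0.0365,-0.0073,0,0,0,0;0.0365,-0.0073,0,0,0,0;0.0365,-0.0073,0,0,0,0;0,0,0.02,0,0,0;0,0,0.03,0,0,0;0,0,0.03,0,0,0;0,0,0.03,0,0,0;0,0,0,0,0,0' | python3 drive.py
python3 - <<'E'
from cell import robot, cams, readout, hand_in
import cv2,numpy as np
S=cams.read_camera("wrist");np.save("pics/w3.npy",S,allow_pickle=True);cv2.imwrite("pics/w3.png",S["image"][:,:,::-1])
E
```

```text
time: 5.67
tool_pos: [0.4743, 0.2249, 0.4665]
tool_rot: [-3.14, 0.001, 1.431]
contact_force: [0.9, 0.5, -0.6]
opening: 0.0137
grip_force: 50.0
time: 6.33
tool_pos: [0.4669, 0.3338, 0.3505]
tool_rot: [-3.131, 0.008, 1.431]
contact_force: [-0.9, -0.3, -1.4]
opening: 0.0135
grip_force: 50.0
```

View pics/w3.png

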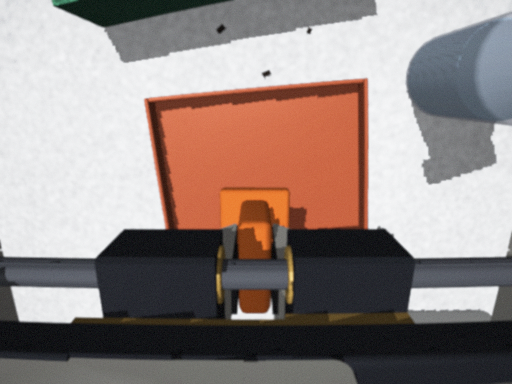

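The plug hangs at (255,220), over the tray's near half in the image. The tray's far rim corners are at (147,100) and (367,80).

```bash
python3 - <<'E'
import numpy as np
from h import *
c=np.load("pics/w3.npy",allow_pickle=True).item()
P=plane(c,[(147,100),(367,80),(168,228),(367,228)],.026);print(P.round(3).tolist())
u=(P[1]-P[0])[:2];print(np.linalg.norm(u));u/=np.linalg.norm(u);print("centre",(P[0]+P[1])[:2]/2+.075*np.array([u[1],-u[0]]))
E
```

```text
[[0.378, 0.416, 0.026], [0.574, 0.406, 0.026], [0.371, 0.293, 0.026], [0.566, 0.266, 0.026]]
0.19584541370951555
centre [0.47193944 0.33576431]
```

```bash
echo '0,0.004,0.03,0,0,0;0,0,0.03,0,0,0;0,0,0.03,0,0,0;0,0,0.02,0,0,0;0,0,0.008,0,0,0;0,0,0,0,0,0;0,0,0,0,0,0;0,0,0,0,0,0' | python3 drive.py
```

```text
time: 7.05
tool_pos: [0.4732, 0.3344, 0.2419]
tool_rot: [3.138, -0.002, 1.431]
contact_force: [-0.4, -0.2, 0.1]
opening: 0.0139
grip_force: 50.0
```

```bash
echo '0,0,0.007,0,0,0;0,0,0.005,0,0,0;0,0,0.005,0,0,0;0,0,0,0,0,0;0,0,0,0,0,0' | python3 drive.py && echo '0,0,0,0,0,0;0,0,0,0,0,0;0,0,0,0,0,0;0,0,0,0,0,0;0,0,0,0,0,0;0,0,0,0,0,0;0,0,0,0,0,0' | python3 drive.py 0.05 && echo '0,0,-0.01,0,0,0;0,0,-0.03,0,0,0;0,0,-0.03,0,0,0;0,0,-0.03,0,0,0;0,0,-0.04,0,0,0;0,0,-0.04,0,0,0;0,0,-0.04,0,0,0;0,0,0,0,0,0' | python3 drive.py
python3 - <<'E'
from cell import robot, cams, readout, hand_in
import cv2,numpy as np
S=cams.read_camera("wrist")["image"];D=cams.read_camera("side")["image"][200:320,150:300]
D=cv2.resize(D,None,fx=1.8,fy=1.8);D=np.pad(D,((0,384-len(D)),(0,0),(0,0)));cv2.imwrite("pics/w4.png",np.hstack([S,D])[:,:,::-1])
E
```

```text
time: 7.47
tool_pos: [0.4723, 0.3339, 0.2224]
tool_rot: [-3.141, 0.0, 1.431]
contact_force: [0.2, -0.4, -0.4]
opening: 0.0137
grip_force: 50.0
time: 8.05
tool_pos: [0.4723, 0.334, 0.2227]
tool_rot: [3.142, 0.0, 1.431]
contact_force: [0.7, -0.2, 0.4]
opening: 0.0494
grip_force: 0.0
time: 8.72
tool_pos: [0.4724, 0.3342, 0.4526]
tool_rot: [3.129, -0.009, 1.431]
contact_force: [-0.1, 0.6, 0.8]
opening: 0.0498
grip_force: 0.0
```

View pics/w4.png

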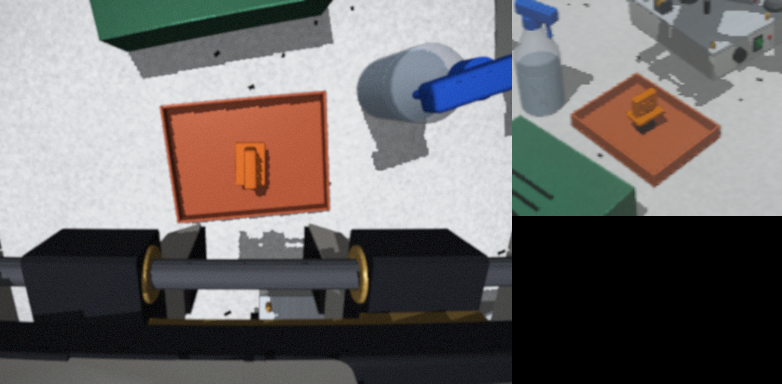

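The plug stands free in the middle of the tray (wrist (250,165)). Next I close the fingers and go to the tab.

```bash
echo '-0.0363,0.0098,0,0,0,0;-0.0363,0.0098,0,0,0,0;-0.0363,0.0098,0,0,0,0;-0.0363,0.0098,0,0,0,0;-0.0363,0.0098,0,0,0,0;-0.0363,0.0098,0,0,0,0;-0.0363,0.0098,0,0,0,0;-0.0363,0.0098,0,0,0,0' | python3 drive.py 0 20 && echo '-0.0363,0.0098,0,0,0,0;0,0,0,0,0,-0.11;0,0,0,0,0,-0.11;0,0,0,0,0,-0.11;0,0,0,0,0,-0.11;0,0,0,0,0,-0.108;0,0,0,0,0,0;0,0,0,0,0,0' | python3 drive.py
python3 - <<'E'
from cell import robot, cams, readout, hand_in
import numpy as np
c=cams.read_camera("wrist");np.save("pics/w5.npy",c,allow_pickle=True)
from h import *
print(proj(c,[[.5027,.0247,.142],[.5185,.0315,.142],[.4867,.0179,.142]]).round(0).tolist())
for lo,hi in(((0,150,60),(4,255,255)),((176,150,60),(180,255,255))):
  for st,ce,m in blobs(c["image"],lo,hi,(0,0,512,230)): print(st,ce)
E
```

```text
time: 9.48
tool_pos: [0.509, 0.0337, 0.4414]
tool_rot: [-3.139, 0.0, 1.431]
contact_force: [0.7, 0.0, 0.4]
opening: 0.0025
grip_force: 0.0
time: 10.15
tool_pos: [0.5139, -0.0018, 0.4417]
tool_rot: [-3.14, -0.001, 1.976]
contact_force: [0.0, -0.0, -0.5]
opening: 0.0007
grip_force: 0.0
[[255.0, 151.0], [276.0, 151.0], [235.0, 151.0]]
[235 143  40  12 397] [254.68261965 148.37279597]
```

```bash
echo '0,0,0.03,0,0,0;0,0,0.03,0,0,0;0,0,0.03,0,0,0;0,0,0.03,0,0,0;0,0,0.012,0,0,0;0,0,0.007,0,0,0;0,0,0,0,0,0;0,0,0,0,0,0' | python3 drive.py && echo '0.006,0,0,0,0,0;0.005,0,0,0,0,0;0.004,0,0,0,0,0;0.004,0,0,0,0,0;0,0,0,0,0,0;0,0,0,0,0,0' | python3 drive.py
```

```text
time: 10.87
tool_pos: [0.5144, -0.0019, 0.3042]
tool_rot: [3.141, 0.0, 1.978]
contact_force: [0.4, -0.4, 0.6]
opening: 0.0004
grip_force: 0.0
time: 11.37
tool_pos: [0.5068, 0.0152, 0.3046]
tool_rot: [3.14, 0.004, 1.979]
contact_force: [1.2, -6.3, 0.6]
opening: 0.0003
grip_force: 3.3
```

```bash
echo '0.0055,-0.0004,0,0,0,0.0475;0.0055,-0.0004,0,0,0,0.0475;0.0055,-0.0004,0,0,0,0.0475;0.0055,-0.0004,0,0,0,0.0475;0.0055,-0.0004,0,0,0,0.0475;0,0,0,0,0,0;0,0,0,0,0,0' | python3 drive.py
```

```text
time: 11.95
tool_pos: [0.4973, 0.0356, 0.3048]
tool_rot: [3.14, 0.016, 1.744]
contact_force: [2.0, -40.5, -0.2]
opening: 0.0006
grip_force: 19.8
```

```bash
echo '-0.004,0,0,0,0,0;0,0,0,0,0,0;0,0,0,0,0,0' | python3 drive.py
python3 - <<'E'
from cell import robot, cams, readout, hand_in
import cv2,numpy as np
W=cams.read_camera("wrist");S=cams.read_camera("scene")["image"][140:240,190:310];D=cams.read_camera("side")["image"][130:250,200:330]
np.save("pics/w6.npy",W,allow_pickle=True)
W=W["image"][60:330,60:450]
D=cv2.resize(D,None,fx=3,fy=3);S=cv2.resize(S,(390,325));a=np.vstack([W,S]);D=np.pad(D,((0,len(a)-len(D)),(0,0),(0,0)));cv2.imwrite("pics/w6.png",np.hstack([a,D])[:,:,::-1])
E
```

```text
time: 12.2
tool_pos: [0.4974, 0.0356, 0.3046]
tool_rot: [3.139, 0.004, 1.741]
contact_force: [0.9, -8.7, 1.1]
opening: 0.0007
grip_force: 4.4
```

View pics/w6.png

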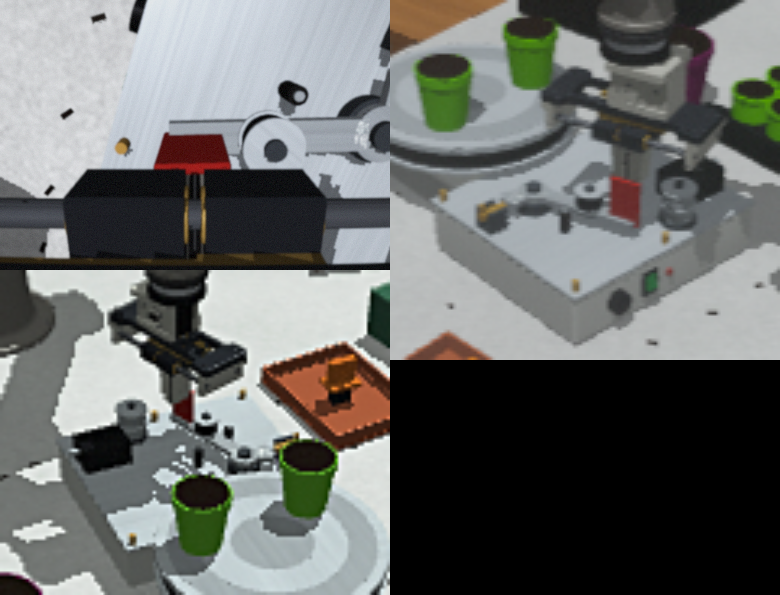

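The plug is still standing in the tray, and the tab is in front of the closed fingers. The arm is at about q 0.4, short of its stop, with a gap to the black post at (293,92). I'll push slowly and watch force against position.

```bash
for i in 1 2 3; do echo '0.001,0,0,0,0,0;0,0,0,0,0,0;0,0,0,0,0,0' | python3 drive.py | grep -E "pos|rot|contact"; done
```

```text
tool_pos: [0.4971, 0.0372, 0.3046]
tool_rot: [3.14, 0.004, 1.742]
contact_force: [1.3, -7.8, 2.2]
tool_pos: [0.4969, 0.0382, 0.3046]
tool_rot: [3.14, 0.004, 1.742]
contact_force: [0.5, -8.5, 0.9]
tool_pos: [0.4967, 0.0389, 0.3046]
tool_rot: [3.14, 0.004, 1.742]
contact_force: [-0.0, -11.3, 0.9]
```

```bash
python3 - <<'E'
import numpy as np
from h import *
c=np.load("pics/w6.npy",allow_pickle=True).item()
piv=np.array([.609,.070])
for n,p,z in(("roller",(275+60,150+60),.12),("tabL",(172+60,135+60),.142),("tabR",(228+60,135+60),.142),("rollertop",(275+60,150+60),.12)):
  P=plane(c,[p],z)[0];d=P[:2]-piv;print(n,P.round(4),np.linalg.norm(d).round(4),"q",np.radians(222-8.3)-(np.arctan2(d[1],d[0])%(2*np.pi)))
for q in(.18,.39,.42,.56):
  a=np.radians(213.7)-q;print(q,"roller",proj(c,[[*(piv+.072*np.array([np.cos(a),np.sin(a)])),.12]])-60,"tab",proj(c,[[*(piv+.116*np.array([np.cos(a),np.sin(a)])),.142]])-60)
E
```

```text
roller [0.5374 0.0567 0.12  ] 0.0728 q 0.4042320668503936
tabL [0.4831 0.0622 0.142 ] 0.1261 q 0.5266706409422994
tabR [0.5079 0.0665 0.142 ] 0.1011 q 0.55338519091055
rollertop [0.5374 0.0567 0.12  ] 0.0728 q 0.4042320668503936
0.18 roller [[278.23028767 178.00093941]] tab [[199.74336434 216.36158218]]
0.39 roller [[276.43985582 151.81628749]] tab [[192.99449341 170.07407856]]
0.42 roller [[276.66156767 147.92903387]] tab [[192.8832466  163.03617549]]
0.56 roller [[279.33360511 129.49616244]] tab [[195.4309935  129.08703014]]
```

Slow pushing moves it with normal spring force, so the earlier 40 N reading came from pushing too fast. I'll continue gently.

```bash
echo '0.002,-0.0002,0,0,0,0.02;0.002,-0.0002,0,0,0,0.02;0.002,-0.0002,0,0,0,0.02;0,0,0,0,0,0;0,0,0,0,0,0' | python3 drive.py| grep -E "pos|rot|contact"; echo '0.002,-0.0002,0,0,0,0.02;0.002,-0.0002,0,0,0,0.02;0.002,-0.0002,0,0,0,0.02;0,0,0,0,0,0;0,0,0,0,0,0' | python3 drive.py| grep -E "pos|rot|contact"
```

```text
tool_pos: [0.4951, 0.0447, 0.3046]
tool_rot: [3.14, 0.004, 1.682]
contact_force: [1.1, -11.6, 1.9]
tool_pos: [0.4939, 0.0507, 0.3046]
tool_rot: [3.14, 0.004, 1.622]
contact_force: [0.0, -12.0, 1.8]
```

```bash
for i in 1 2; do echo '0.001,0,0,0,0,0.012;0.001,0,0,0,0,0.006;0,0,0,0,0,0;0,0,0,0,0,0' | python3 drive.py| grep -E "pos|rot|contact"; done; echo '0.001,0,0,0,0,0;0,0,0,0,0,0;0,0,0,0,0,0' | python3 drive.py| grep -E "pos|rot|contact"
```

```text
tool_pos: [0.4937, 0.0526, 0.3046]
tool_rot: [3.14, 0.004, 1.604]
contact_force: [-1.7, -12.3, 2.4]
tool_pos: [0.4934, 0.0546, 0.3046]
tool_rot: [3.141, 0.004, 1.586]
contact_force: [-2.2, -12.4, 3.3]
tool_pos: [0.4934, 0.0554, 0.3046]
tool_rot: [3.141, 0.005, 1.586]
contact_force: [-2.3, -13.2, 4.1]
```

```bash
for i in 1 2 3; do echo '0.001,0,0,0,0,0;0,0,0,0,0,0;0,0,0,0,0,0' | python3 drive.py| grep -E "time|pos|contact"; done
```

```text
time: 15.1
tool_pos: [0.4934, 0.0557, 0.3046]
contact_force: [-4.0, -17.3, 4.6]
time: 15.35
tool_pos: [0.4935, 0.0561, 0.3046]
contact_force: [-2.1, -22.3, 4.1]
time: 15.6
tool_pos: [0.4935, 0.0564, 0.3046]
contact_force: [-2.9, -26.6, 4.0]
```

```bash
echo '0,0,0,0,0,0;0,0,0,0,0,0;0,0,0,0,0,0;0,0,0,0,0,0;0,0,0,0,0,0;0,0,0,0,0,0' | python3 drive.py| grep -E "time|pos|contact"
python3 - <<'E'
from cell import robot, cams, readout, hand_in
import cv2,numpy as np
from h import *
W=cams.read_camera("wrist");S=cams.read_camera("scene")["image"][130:290,140:350];
piv=np.array([.609,.070])
for q in(.39,.50,.56):
  a=np.radians(213.7)-q;u=np.array([np.cos(a),np.sin(a)]);print(q,"roller",proj(W,[[*(piv+.072*u),.12]]),"tab",proj(W,[[*(piv+.116*u),.142]]))
S=cv2.resize(S,(504,384));cv2.imwrite("pics/w7.png",np.hstack([W["image"][:,100:390],S])[:,:,::-1])
E
```

```text
time: 16.1
tool_pos: [0.4935, 0.0564, 0.3046]
contact_force: [-2.3, -26.7, 4.5]
0.39 roller [[337.19423679 235.06362626]] tab [[257.15050813 268.87939878]]
0.5 roller [[336.35758316 221.42154054]] tab [[253.75365157 244.80978088]]
0.56 roller [[336.57679954 213.77029335]] tab [[253.10297442 231.07303791]]
```

View pics/w7.png

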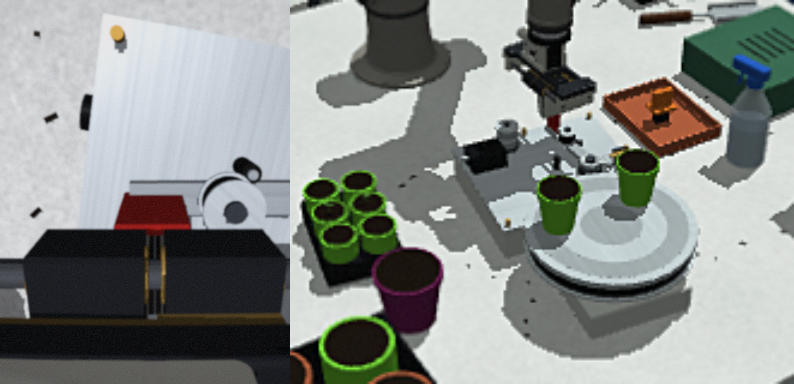

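The roller is at (336,211), against (336.6,213.8) predicted for the stop. The arm touches the black post at (245,170), the plug is in the tray, and the push holds at a steady 27 N.

```bash
python3 -c "
from cell import robot, cams, readout, hand_in
print(hand_in())"
```

```text
the job is handed in; nothing more can be done
None
```

I handed the job in at about 16 s: the service plug is out and standing free in the drip tray, and the fingers are holding the tensioner arm at its stop with a steady push of about 27 N. The push briefly reached 40 N on the fingers when I drove it too fast, so I backed off and finished slowly.

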